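# Open the stuck slip jars and lay out the decorating place

### The job

Get the slip-decorating place ready: unscrew every cap still on a jar in the caddy (dried slip has stuck them, so each needs one hard twist before it turns freely) and lay the caps flat on the wooden ware board. Only when all caps are off and laid down, so that no dry crumbs fall on the soft clay bowl, slide its plaster bat along the bench to the middle of the paper sheet, without lifting the bat or touching the bowl. Also lift the wax pot by its handle off the hotplate and stand it, without tipping or dropping it, in the middle of the cork trivet; leave everything else where it stands.

Things in the scene. Friction and masses are not known exactly. Their poses are not given: they have to be found in the camera images.
- caddy: Fixed plywood caddy, 114 x 320 mm, in which three square white plastic jars (84 x 84 mm, tops at 90 mm) are wedged in a row 100 mm apart and cannot turn or lift. Necks are 42 mm across; a closed cap's top is 125 mm above the bench. Origin: centre of the underside; y runs along the row, jars at y = -100, 0, +100 mm; x across it, z up. Some jars are already open.
- board: Fixed wooden ware board for the caps, 300 x 110 mm, 18 mm thick, lying on the bench. Origin: centre of the underside; x along its length, y across, z up.
- sheet: Square sheet of off-white paper, 240 x 240 mm, taped flat on the bench: the decorating place. Origin: its centre.
- bat_c (a point): Loose round plaster bat, 180 mm across and 24 mm thick, about 0.8 kg with the bowl, lying on the bare bench. The point is the centre of the disc, 12 mm above the bench; z up.
- bowl: Freshly thrown, still soft clay bowl, 102 mm across the rim, 62 mm at the foot, 52 mm high, stuck to the middle of the bat and moving with it (rim 76 mm above the bench). Origin: centre of its foot, on the bat's upper face. Do not touch.
- hotplate: Fixed small electric hotplate, 160 x 160 mm, with a round ring 124 mm across, its top 58 mm above the bench. Origin: centre of the underside.
- trivet: Fixed square cork trivet, 150 x 150 mm, 10 mm thick, on the bench. Origin: centre of the underside.
- pot_grip (a point): Round aluminium wax pot with a lid, 100 mm across, 85 mm high, about 0.55 kg, standing on the hotplate, with a rigid bow handle over the top. The point is the middle of the handle's straight wooden grip (18 mm thick, 70 mm long), 140 mm above the pot's underside and over its centre; y along the grip, z up. 45 mm of free space lie below the grip.
- cap1_c (a point): White ribbed plastic screw cap, 64 mm across, 22 mm high, 40 g, on jar 1 (None from the start: that jar is already open; None later: fingers hold it). The point is its middle, half-way up; z up; its yaw tells how far it has turned. Unscrews anticlockwise seen from above: dried slip holds it over the first 0.4 rad with about 0.7 Nm, then it turns freely.
- mouth1 (a point): Jar 1: centre of its mouth, at the neck's rim, 122 mm above the bench. Two ledges on the neck hold two lugs inside the cap, so the cap does not rise as it turns: it lifts straight off once turned 1.8 rad or more from closed, and meets a stop at about 2.6 rad, where it lifts off too.
- cap2_c (a point): White ribbed plastic screw cap, 64 mm across, 22 mm high, 40 g, on jar 2 (None from the start: that jar is already open; None later: fingers hold it). The point is its middle, half-way up; z up; its yaw tells how far it has turned. Unscrews anticlockwise seen from above: dried slip holds it over the first 0.4 rad with about 0.7 Nm, then it turns freely.
- mouth2 (a point): Jar 2: centre of its mouth, at the neck's rim, 122 mm above the bench. Two ledges on the neck hold two lugs inside the cap, so the cap does not rise as it turns: it lifts straight off once turned 1.8 rad or more from closed, and meets a stop at about 2.6 rad, where it lifts off too.
- cap3_c (a point): White ribbed plastic screw cap, 64 mm across, 22 mm high, 40 g, on jar 3 (None from the start: that jar is already open; None later: fingers hold it). The point is its middle, half-way up; z up; its yaw tells how far it has turned. Unscrews anticlockwise seen from above: dried slip holds it over the first 0.4 rad with about 0.7 Nm, then it turns freely.
- mouth3 (a point): Jar 3: centre of its mouth, at the neck's rim, 122 mm above the bench. Two ledges on the neck hold two lugs inside the cap, so the cap does not rise as it turns: it lifts straight off once turned 1.8 rad or more from closed, and meets a stop at about 2.6 rad, where it lifts off too.
- dish_c (a point): Small biscuit-fired dish, 76 mm across, 26 mm high, near the robot at the left. A bystander: leave it alone. The point is about its middle.
- cup_c (a point): Biscuit-fired cup, 74 mm across, 75 mm high, left of the caddy. A bystander: leave it alone. The point is about its middle.
- trailer_c (a point): White slip-trailing bottle, 48 mm across, 125 mm high, right of the caddy. A bystander: leave it alone. The point is about its middle.
- brush_c (a point): Brush lying on the bench near the robot. A bystander: leave it alone. The point is about its middle.
- rib_c (a point): Flat wooden throwing rib, 100 x 55 x 8 mm, lying near the robot. A bystander: leave it alone. The point is about its middle.
- scraper_c (a point): Scraper, 170 mm long, lying at the right. A bystander: leave it alone. The point is about its middle.
Mind the look-alikes: they are no part of the job. Leave any pink look-alike of the part that bears bat_c alone.

How it is judged:
By the outcome, as a careful person would: the job done as asked, in the order asked, and still so for the second after the job is handed in, with the robot touching nothing.
Of cap1, cap2, cap3 only 2 to 3 are there at a start; the rules pass over those that are not, and their reading is None.
At some moment in a run one of bat may be knocked a few centimetres aside while the robot is not near it.
It also fails if it takes over 210 s, if anything falls off the work surface, if the arm or the gripper's body presses on something with over 40 N, if the wrist force passes 120 N, or if a joint passes its speed limit or range.

### The arm

A 7-joint arm with a two-finger parallel gripper is mounted at the origin on the work surface. World frame = base frame: x ahead of the robot, y to its left, z up, the work surface at z = 0. Lengths are in m, angles in rad, forces in N, time in s.
With the tool pointing down it reaches from about 0.4 to 0.875 m from the base axis. Payload 6.5 kg.
Tool frame: the origin (TCP) lies midway between the tips of the shut fingers; the grasp point (between the pads) lies 19 mm behind it; z points along the fingers, y is the line along which they close (so a half turn about z gives the same grasp; the last joint's range is limited). The gripper opens to 88 mm and grips with 3 to 60 N. Pads are 18 mm wide; open, the fingers measure 123 mm over their backs; the gripper's body (75 mm by 187 mm) begins 45 mm behind the grasp point.
Start: joints at [-1.385, 0.536, -0.004, 1.538, 0.003, 1.067, -0.071], TCP at [0.162, 0.629, 0.239] pointing down, gripper open.
Joint ranges: [-2.7, 2.7], [-0.37, 2.16], [-1.27, 1.26], [0.24, 2.4], [-1.31, 4.45], [0.19, 1.91], [-2.76, 2.76]. Speed limits (rad/s): [2.39, 2.39, 3.14, 3.14, 3.14, 3.14, 3.14].

### API

Orientations are given as a 3x3 rotation matrix whose columns are the frame's x, y, z axes.
In Python, from plant import manip, optics, ticket gives the robot as it stands. The module is installed in compiled form; this text tells all that it offers.
- The arm moves only by the tool jog_arm, never from a script. Its argument "series" is a list that holds one entry, the list of rows, each a list of 5 numbers: the shift along the tool's x, y, z in m, then the turn about the tool's z in rad, then the finger opening in m, from 0 to 0.0881. In form: [[[dx, dy, dz, turn, jaw], ...]]. A call has 1 to 20 rows; each row is the pose to reach, as a shift and turn from the pose commanded when the call began, along the tool's axes at that moment; what a row does not reach only later rows make up. A row lasts 1/12 s, in which the tool goes at most 41.7 mm and 7.16 degrees, less where a joint would pass 70% of its speed; a pose out of reach is approached as far as the arm can. A call with a gripper value outside its range is refused whole. The fingers move at their own pace and stop on an object; "newtons" is the grip in N (left out, the last holds). Time passes only in rows, so rows that repeat a pose let the fingers close. It gives the time, the measured TCP pose, the force, the opening and the grip force at its end, in the units of the state.
- manip.get_state(): the state, without advancing time (a new reading comes with each control period).
- optics.get_image(name): name is "scene" or "side" or "wrist"; returns a dict with "color" (420x560x3 uint8, red, green, blue), "vfov" (degrees; the focal length in pixels is half the picture's height over the tangent of half this angle, whatever the lens; pixels are square), "cx", "cy" (the principal point, pixels), "cam_to_world" (4x4, takes a point from camera to world coordinates); the wrist camera has in their place "T_tool_cam" (4x4, takes a point from camera to tool coordinates, whose origin is the TCP and whose axes are the flange's). Camera axes: x right, y up, looking along -z (the intrinsics and any distortion apply to the point x, -y, -z); pixel columns grow to the right and rows downward; lengths in m; the calibration is good to about 2 mm. A picture is of the moment at which its call begins: read the wrist's pose just before it. There is no depth.
- ticket.finish_job(): hands the job in; it is judged then, once.
The state is a dict: "t": time; "joint_pos": joint angles; "qd": joint speeds; "joint_efforts": joint torques, N m; "tool_pos": TCP position; "eef_rot": TCP orientation; "force": force on the tool from outside, world axes, zero at the start; "wrist_torque": the same for the moment, N m; "finger_gap": finger opening in m; "gripper_force": force on a finger pad.
Only numpy, scipy, OpenCV 4.12 (cv2) and the standard library are available. Lean on these libraries where they do the work, as an engineer would, in place of code of your own. Each camera call takes 0.05 s, during which the arm holds its last target. There are 200 camera calls.

## Working session

There is one attempt and no reset: what is moved stays moved. The work goes in short steps, Python scripts to look and compute and a tool call to move; the robot and the scene stay as the last step left them, time stands still between calls to the robot, and variables do not carry over. Pictures are saved under pics/ and viewed, at most 14 in all, crops included, and the job is handed in when it is done.

Besides the shell and the picture viewer there is one more tool, called after ">>>" by a JSON object that holds its "api" and its "payload", one argument or row to a line. jog_arm: Moves the arm, as the interface text tells. Its arguments: {"type":"object","properties":{"series":{"type":"array","items":{"type":"array","items":{"type":"array","items":{"type":"number"}}}},"newtons":{"type":"number"}},"required":["series"]}

```bash
mkdir -p pics; ls
cat > h.py <<'E'
import numpy as np, cv2
from plant import manip, optics, ticket
def snap(name, fn):
    s=manip.get_state(); im=optics.get_image(name)
    if 'cam_to_world' in im: M=np.array(im['cam_to_world'])
    else:
        T=np.eye(4);T[:3,:3]=s['eef_rot'];T[:3,3]=s['tool_pos'];M=T@np.array(im['T_tool_cam'])
    cv2.imwrite(f'pics/{fn}.png',np.array(im['color'])[:,:,::-1])
    np.savez(f'pics/{fn}.npz',M=M,v=im['vfov'],c=[im['cx'],im['cy']])
    return im
def ray(fn,u,v):
    d=np.load(f'pics/{fn}.npz');f=210/np.tan(np.radians(d['v'])/2)
    M=d['M'];r=M[:3,:3]@np.array([(u-d['c'][0])/f,-(v-d['c'][1])/f,-1]);return M[:3,3],r
def at(fn,u,v,z):
    o,r=ray(fn,u,v);return (o+r*(z-o[2])/r[2]).round(4)
def proj(fn,p):
    d=np.load(f'pics/{fn}.npz');f=210/np.tan(np.radians(d['v'])/2)
    q=d['M'][:3,:3].T@(np.array(p)-d['M'][:3,3]);return d['c'][0]-f*q[0]/q[2], d['c'][1]+f*q[1]/q[2]
E
python3 - <<'E'
from h import *
for n in ['scene','side','wrist']:
    im=snap(n,n+'0'); print(n,{k:v for k,v in im.items() if k!='color'})
print(manip.get_state())
a=cv2.imread('pics/scene0.png')
E
```

```text
pics
scene {'vfov': 42.55106658325761, 'cx': 280.0878152342362, 'cy': 212.09364448509697, 'cam_to_world': array([[ 0.31532415, -0.79663922,  0.51569045,  1.49814277],
       [ 0.94897171,  0.26746832, -0.16707298, -0.25978994],
       [-0.00483397,  0.54205779,  0.84032731,  1.71282313],
       [ 0.        ,  0.        ,  0.        ,  1.        ]])}
side {'vfov': 51.81367401876744, 'cx': 269.20988211844985, 'cy': 212.72973710438117, 'cam_to_world': array([[-0.99713568,  0.0251545 , -0.07132796,  0.41265701],
       [-0.07251335, -0.58603103,  0.80703745,  1.09309151],
       [-0.02149977,  0.80989807,  0.58617649,  0.91676893],
       [ 0.        ,  0.        ,  0.        ,  1.        ]])}
wrist {'vfov': 64.17363164774567, 'cx': 278.56979808053853, 'cy': 210.35132093852783, 'T_tool_cam': array([[-1.58298270e-03,  9.51985722e-01,  3.06138332e-01,
         7.96883138e-02],
       [ 9.99998661e-01,  1.38001393e-03,  8.79429305e-04,
        -9.57793243e-04],
       [ 4.14728980e-04,  3.06139315e-01, -9.51986632e-01,
        -1.45516405e-01],
       [ 0.00000000e+00,  0.00000000e+00,  0.0
[... 163 characters left out ...]
11774 ]), 'qd': array([ 0.00105683, -0.00336824,  0.00173938, -0.00340278,  0.00041411,
        0.00156531, -0.00053879]), 'joint_efforts': array([ 1.25404698e-03, -5.71329904e+01,  9.91729125e-01, -2.51829708e+01,
       -5.61917305e-02,  1.51922082e-02,  9.25239601e-05]), 'tool_pos': array([0.16189369, 0.62905935, 0.23805399]), 'eef_rot': array([[-9.68469105e-01,  2.49133590e-01, -2.15634551e-04],
       [ 2.49133662e-01,  9.68468300e-01, -1.25346963e-03],
       [-1.03446161e-04, -1.26766843e-03, -9.99999191e-01]]), 'force': array([-0.00409831,  0.46396431, -0.31455325]), 'wrist_torque': array([-0.07148358, -0.01046479,  0.03641538]), 'gripper_force': 0.0, 'finger_gap': 0.087920866045732}
```

View pics/scene0.png

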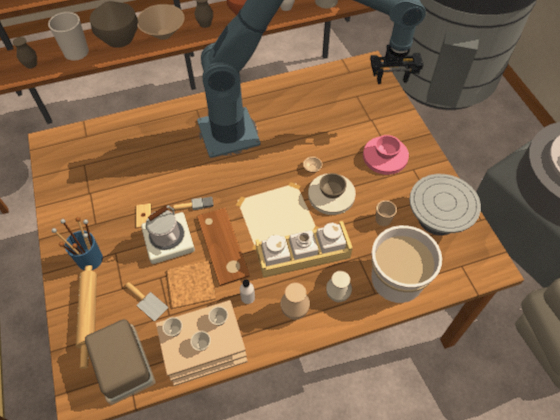

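View pics/side0.png

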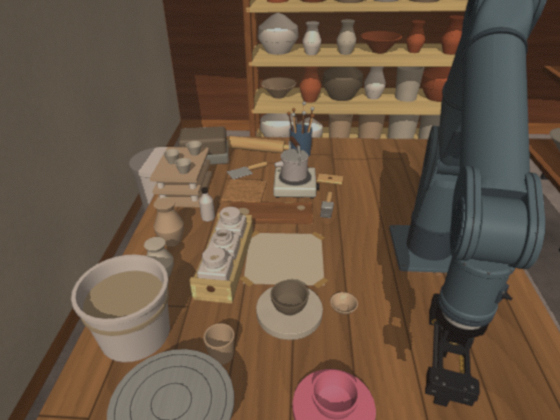

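Run:
```python
from h import *
a=cv2.imread('pics/scene0.png')[130:320,130:380]
cv2.imwrite('pics/c1.png',cv2.resize(a,None,fx=3.15,fy=3.15,interpolation=cv2.INTER_CUBIC))
b=cv2.imread('pics/side0.png')[130:350,180:380]
cv2.imwrite('pics/c2.png',cv2.resize(b,None,fx=2.7,fy=2.7,interpolation=cv2.INTER_CUBIC))
print(at('scene0',228,135,0), proj('scene0',[0.162,.629,.239]),proj('side0',[0.162,.629,.239]))
```

```text
[ 0.0153 -0.0044  0.    ] (np.float64(391.59514410024667), np.float64(81.36108716761242)) (np.float64(440.18893177814846), np.float64(375.1605764862999))
```

View pics/c1.png

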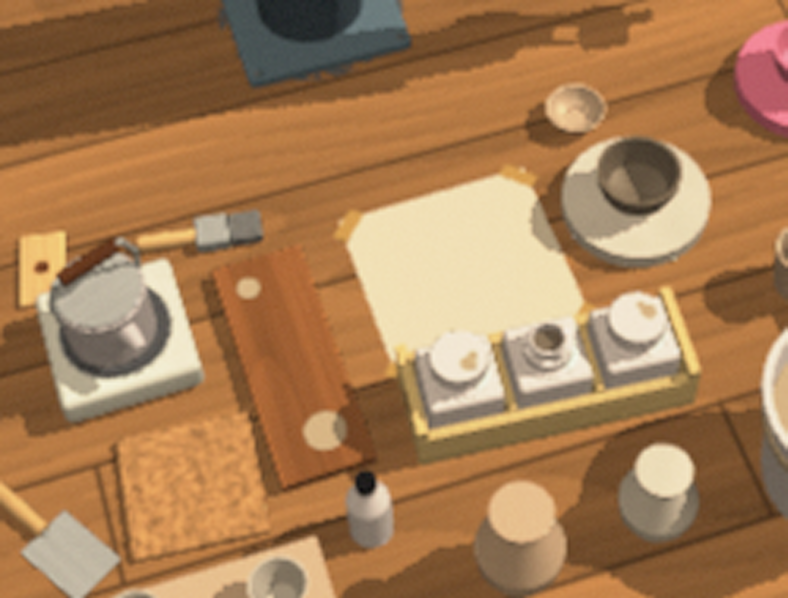

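View pics/c2.png

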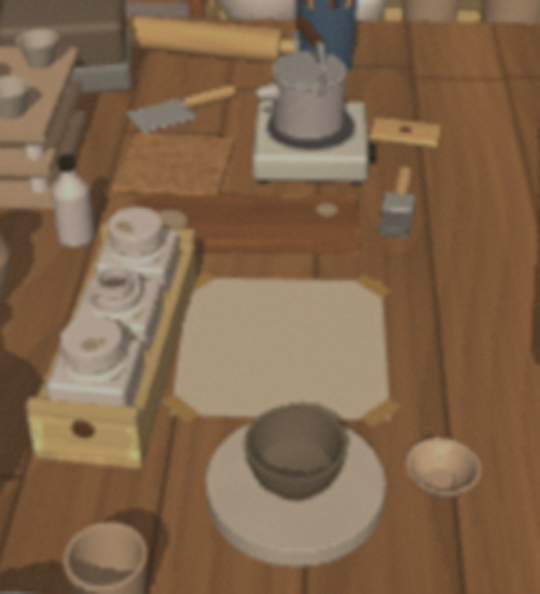

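Run:
```python
from h import *
s=lambda u,v,z: at('scene0',u/3.15+130-.4,v/3.15+130-.4,z)
e=lambda u,v,z: at('side0',u/2.7+180-.4,v/2.7+130-.4,z)
for n,l in dict(sheet=[(347,222,0),(532,173,0),(585,305,0),(395,375,0)],board=[(212,268,.018),(303,248,.018),(375,455,.018),(285,487,.018)],trivet=[(117,445,.01),(245,413,.01),(270,530,.01),(132,558,.01)],hot=[(117,325,.058)],caps=[(460,355,.125),(550,340,.122),(637,318,.125)],bat=[(637,197,.024)],bowlrim=[(639,174,.076)],grip=[(62,276,.198),(122,245,.198)],bottle=[(368,483,.125)],cup=[(820,240,.07)],dish=[(576,108,.02)]).items():
    print(n,*[s(*p)[:2] for p in l])
for n,l in dict(sheet=[(190,280,0),(385,280,0),(392,415,0),(175,415,0)],caps=[(138,226,.125),(115,280,.122),(93,340,.125)],bat=[(296,482,.024)],bowlrim=[(298,445,.076)],trivet=[(135,135,.01),(232,137,.01),(222,195,.01),(112,190,.01)],hot=[(312,118,.058)]).items():
    print('side',n,*[e(*p)[:2] for p in l])
```

```text
sheet [ 0.3457 -0.0486] [0.3482 0.1893] [0.5488 0.1848] [ 0.5676 -0.0551]
board [ 0.3702 -0.2207] [ 0.3771 -0.111 ] [ 0.6669 -0.1076] [ 0.6728 -0.212 ]
trivet [ 0.5596 -0.3764] [ 0.566 -0.231] [ 0.7131 -0.2404] [ 0.6975 -0.389 ]
hot [ 0.4372 -0.3418]
caps [0.6343 0.0033] [0.6459 0.1018] [0.6516 0.2002]
bat [0.4386 0.2917]
bowlrim [0.441  0.2891]
grip [ 0.4493 -0.3776] [ 0.4309 -0.3092]
bottle [ 0.7476 -0.1331]
cup [0.5915 0.4553]
dish [0.2844 0.27  ]
side sheet [ 0.5809 -0.0473] [ 0.3366 -0.0585] [0.3352 0.1769] [0.5717 0.189 ]
side caps [0.6292 0.0112] [0.6407 0.1082] [0.6466 0.2104]
side bat [0.4355 0.2991]
side bowlrim [0.4339 0.2982]
side trivet [ 0.6985 -0.3749] [ 0.5537 -0.3747] [ 0.5554 -0.223 ] [ 0.7092 -0.2289]
side hot [ 0.4357 -0.3529]
```

```bash
cat >> h.py <<'E'
def go(p,az=None):
    "tool shift and turn for TCP target p, tool-y azimuth az (rad)"
    s=manip.get_state();R=np.array(s['eef_rot']);d=R.T@(np.array(p)-s['tool_pos'])
    a=np.arctan2(R[1,1],R[0,1]); t=0 if az is None else a-az
    print('shift',d.round(4),'turn',round(t,3),'| az',a.round(3),'pos',s['tool_pos'].round(4),'j',s['joint_pos'].round(2),'F',s['force'].round(1),'gap',round(s['finger_gap'],4),'t',s['t'])
E
python3 -c "
from h import *
go([.59,.10,.31],0)"
```

```text
shift [-0.5464 -0.4058 -0.0714] turn 1.319 | az 1.319 pos [0.1619 0.6291 0.2381] j [-1.39  0.54 -0.    1.54  0.    1.07 -0.07] F [-0.   0.5 -0.3] gap 0.0879 t 0.15
```

>>> {"api": "jog_arm", "payload": {
  "series": [
    [[0,0,-0.03,0,0.088],[-0.546,-0.406,-0.071,1.319,0.088],[-0.546,-0.406,-0.071,1.319,0.088],[-0.546,-0.406,-0.071,1.319,0.088],[-0.546,-0.406,-0.071,1.319,0.088],[-0.546,-0.406,-0.071,1.319,0.088],[-0.546,-0.406,-0.071,1.319,0.088],[-0.546,-0.406,-0.071,1.319,0.088],[-0.546,-0.406,-0.071,1.319,0.088],[-0.546,-0.406,-0.071,1.319,0.088],[-0.546,-0.406,-0.071,1.319,0.088],[-0.546,-0.406,-0.071,1.319,0.088],[-0.546,-0.406,-0.071,1.319,0.088],[-0.546,-0.406,-0.071,1.319,0.088],[-0.546,-0.406,-0.071,1.319,0.088],[-0.546,-0.406,-0.071,1.319,0.088],[-0.546,-0.406,-0.071,1.319,0.088],[-0.546,-0.406,-0.071,1.319,0.088],[-0.546,-0.406,-0.071,1.319,0.088],[-0.546,-0.406,-0.071,1.319,0.088]]
  ]
}}

```text
t: 1.82
tool_pos: [0.5895, 0.0997, 0.3093]
eef_rot: [[0.002, 1.0, -0.001], [1.0, -0.002, -0.0], [-0.0, -0.001, -1.0]]
force: [-1.2, 0.4, -0.8]
finger_gap: 0.088
gripper_force: 0.0
```

```bash
python3 -c "
from h import *
go([.59,.10,.31],0)
snap('wrist','w1')"
```

```text
shift [ 0.0003  0.0005 -0.0007] turn -0.002 | az -0.002 pos [0.5895 0.0997 0.3093] j [-0.61  0.41  0.5   1.63 -0.21  1.16 -0.06] F [-1.2  0.4 -0.8] gap 0.088 t 1.8167
```

View pics/w1.png

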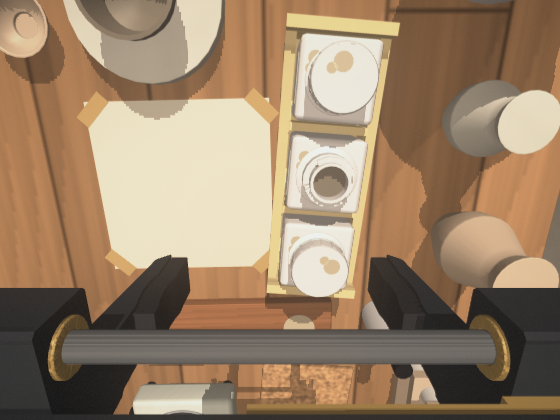

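```bash
python3 -c "
from h import *
for u,v,z in [(344,77,.125),(331,183,.122),(320,269,.125),(84,101,0),(274,98,0),(272,268,0),(118,269,0)]: print(at('w1',u,v,z))
go([.632,.006,.16],-1.1)
"
```

```text
[0.6491 0.2003 0.125 ]
[0.6421 0.1002 0.122 ]
[0.6339 0.0044 0.125 ]
[0.3375 0.1809 0.    ]
[0.583  0.1837 0.    ]
[ 0.5781 -0.0598  0.    ]
[ 0.3451 -0.0608  0.    ]
shift [-0.0954  0.0432  0.1491] turn 1.101 | az 0.001 pos [0.5889 0.1013 0.3092] j [-0.61  0.41  0.5   1.63 -0.21  1.16 -0.06] F [ 0.1  0.1 -0. ] gap 0.0881 t 1.8667
```

>>> {"api": "jog_arm", "payload": {
  "newtons": 60,
  "series": [
    [[-0.0968,0.044,0.14,1.1,0.088],[-0.0968,0.044,0.14,1.1,0.088],[-0.0968,0.044,0.14,1.1,0.088],[-0.0968,0.044,0.14,1.1,0.088],[-0.0968,0.044,0.14,1.1,0.088],[-0.0968,0.044,0.14,1.1,0.088],[-0.0968,0.044,0.14,1.1,0.088],[-0.0968,0.044,0.14,1.1,0.088],[-0.0968,0.044,0.14,1.1,0.088],[-0.0968,0.044,0.14,1.1,0.088],[-0.0968,0.044,0.175,1.1,0.088],[-0.0968,0.044,0.202,1.1,0.088],[-0.0968,0.044,0.202,1.1,0.088],[-0.0968,0.044,0.202,1.1,0.088]]
  ]
}}

```text
t: 3.03
tool_pos: [0.6324, 0.0049, 0.107]
eef_rot: [[0.89, 0.457, -0.003], [0.457, -0.89, 0.001], [-0.002, -0.002, -1.0]]
force: [1.0, -0.3, 0.2]
finger_gap: 0.088
gripper_force: 0.0
```

```bash
python3 -c "
from h import *
go([.633,.0045,.107],-1.1)
snap('wrist','w2')"
```

```text
shift [ 0.0004  0.0006 -0.0001] turn 0.004 | az -1.096 pos [0.6324 0.0049 0.107 ] j [-0.51  0.76  0.65  1.7  -0.57  0.88 -0.72] F [ 1.  -0.3  0.2] gap 0.088 t 3.0333
```

View pics/w2.png

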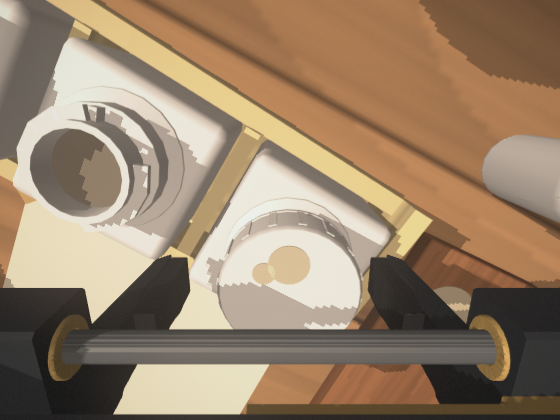

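```bash
python3 -c "
from h import *
go([.633,.0045,.107],-1.1)
for u,v,z in [(218,285,.125),(362,285,.125),(290,290,.125),(78,180,.122),(279,300,.125)]: print(at('w2',u,v,z))
"
```

```text
shift [-0.0005 -0.0005  0.0015] turn 0.003 | az -1.097 pos [0.6337 0.0043 0.1085] j [-0.51  0.76  0.65  1.7  -0.57  0.88 -0.72] F [0.2 0.1 0.3] gap 0.0882 t 3.0833
[0.6244 0.0294 0.125 ]
[ 0.6527 -0.0258  0.125 ]
[0.6364 0.0007 0.125 ]
[0.6405 0.098  0.122 ]
[0.6297 0.0027 0.125 ]
```

>>> {"api": "jog_arm", "payload": {
  "newtons": 60,
  "series": [
    [[0,0.0035,0.001,0,0.088],[0,0.0035,0.001,0,0],[0,0.0035,0.001,0,0],[0,0.0035,0.001,0,0],[0,0.0035,0.001,0,0],[0,0.0035,0.001,0,0],[0,0.0035,0.001,0,0],[0,0.0035,0.001,0,0]]
  ]
}}

```text
t: 3.75
tool_pos: [0.6355, 0.0005, 0.1073]
eef_rot: [[0.891, 0.454, 0.001], [0.454, -0.891, 0.0], [0.001, -0.0, -1.0]]
force: [-1.6, 0.6, 6.2]
finger_gap: 0.0632
gripper_force: 60.2
```

```bash
python3 -c "
from h import *
go([.636,.0015,.107],-1.1);s=manip.get_state();print(s['gripper_force'],s['wrist_torque'])
"
```

```text
shift [ 0.0009 -0.0007  0.0003] turn 0.0 | az -1.1 pos [6.355e-01 5.000e-04 1.073e-01] j [-0.51  0.77  0.65  1.7  -0.58  0.88 -0.71] F [-1.6  0.6  6.2] gap 0.0632 t 3.75
60.23557119537145 [ 0.17817596  0.47999685 -0.00573411]
```

>>> {"api": "jog_arm", "payload": {
  "newtons": 60,
  "series": [
    [[0,0,0,-0.1,0],[0,0,0,-0.2,0],[0,0,0,-0.3,0],[0,0,0,-0.4,0],[0,0,0,-0.5,0],[0,0,0,-0.6,0],[0,0,0,-0.7,0]]
  ]
}}

```text
t: 4.33
tool_pos: [0.636, 0.0009, 0.1074]
eef_rot: [[0.385, 0.923, 0.002], [0.923, -0.385, 0.001], [0.001, 0.001, -1.0]]
force: [-0.4, 2.3, 3.9]
finger_gap: 0.0635
gripper_force: 60.2
```

```bash
python3 -c "
from h import *
go([.636,.0015,.107],-1.1);s=manip.get_state();print(s['gripper_force'],s['wrist_torque'])
"
```

```text
shift [ 0.0005 -0.0002  0.0004] turn 0.705 | az -0.395 pos [0.636  0.0009 0.1074] j [-0.4   0.72  0.47  1.69 -0.42  0.83 -0.13] F [-0.4  2.3  3.9] gap 0.0635 t 4.3333
60.245817066170275 [ 0.33362611  0.0493746  -0.01545505]
```

>>> {"api": "jog_arm", "payload": {
  "newtons": 60,
  "series": [
    [[0,0,0,-0.12,0],[0,0,0,-0.24,0],[0,0,0,-0.36,0],[0,0,0,-0.48,0],[0,0,0,-0.6,0],[0,0,0,-0.72,0],[0,0,0,-0.84,0],[0,0,0,-0.96,0],[0,0,0,-1.08,0],[0,0,0,-1.2,0],[0,0,0,-1.32,0],[0,0,0,-1.44,0],[0,0,0,-1.56,0],[0,0,0,-1.6,0],[0,0,0,-1.6,0],[0,0,-0.004,-1.6,0],[0,0,-0.008,-1.6,0]]
  ]
}}

```text
t: 5.75
tool_pos: [0.6349, 0.0002, 0.1146]
eef_rot: [[-0.932, 0.363, -0.001], [0.363, 0.932, -0.0], [0.001, -0.001, -1.0]]
force: [0.1, -0.1, -0.1]
finger_gap: 0.0634
gripper_force: 60.2
```

```bash
python3 -c "
from h import *
go([.636,.0015,.107],-1.1);s=manip.get_state();print(s['gripper_force'],s['wrist_torque'])
"
```

```text
shift [-0.0006  0.0017  0.0076] turn 2.3 | az 1.2 pos [6.349e-01 2.000e-04 1.146e-01] j [-0.12  0.66  0.07  1.67 -0.06  0.82  1.17] F [ 0.1 -0.1 -0.1] gap 0.0634 t 5.75
60.19240066409111 [-0.01885133  0.01751346 -0.00645845]
```

```bash
python3 -c "
from h import *
go([.595,-.162,.165],0)
go([.595,-.162,.0235],0)
"
```

```text
shift [-0.0216 -0.1656 -0.0503] turn 1.2 | az 1.2 pos [6.349e-01 2.000e-04 1.146e-01] j [-0.12  0.66  0.07  1.67 -0.06  0.82  1.17] F [ 0.1 -0.1 -0.1] gap 0.0634 t 5.75
shift [-0.0217 -0.1655  0.0912] turn 1.2 | az 1.2 pos [6.349e-01 2.000e-04 1.146e-01] j [-0.12  0.66  0.07  1.67 -0.06  0.82  1.17] F [ 0.1 -0.1 -0.1] gap 0.0634 t 5.75
```

>>> {"api": "jog_arm", "payload": {
  "newtons": 40,
  "series": [
    [[0,0,-0.03,0,0],[-0.003,-0.03,-0.05,0.12,0],[-0.0216,-0.1655,-0.05,1.2,0],[-0.0216,-0.1655,-0.05,1.2,0],[-0.0216,-0.1655,-0.05,1.2,0],[-0.0216,-0.1655,-0.05,1.2,0],[-0.0216,-0.1655,-0.05,1.2,0],[-0.0216,-0.1655,-0.05,1.2,0],[-0.0216,-0.1655,-0.05,1.2,0],[-0.0216,-0.1655,-0.05,1.2,0],[-0.0216,-0.1655,-0.05,1.2,0],[-0.0216,-0.1655,-0.01,1.2,0],[-0.0216,-0.1655,0.03,1.2,0],[-0.0216,-0.1655,0.06,1.2,0],[-0.0216,-0.1655,0.08,1.2,0],[-0.0216,-0.1655,0.088,1.2,0],[-0.0216,-0.1655,0.09,1.2,0],[-0.0216,-0.1655,0.091,1.2,0],[-0.0216,-0.1655,0.091,1.2,0]]
  ]
}}

```text
t: 7.33
tool_pos: [0.5965, -0.1621, 0.0251]
eef_rot: [[0.0, 1.0, 0.002], [1.0, -0.0, -0.001], [-0.001, 0.002, -1.0]]
force: [0.4, -0.3, -0.5]
finger_gap: 0.064
gripper_force: 40.4
```

```bash
python3 -c "
from h import *
go([.595,-.162,.0225],0)
snap('wrist','w3')"
```

```text
shift [ 0.0002 -0.0015  0.0026] turn -0.0 | az -0.0 pos [ 0.5965 -0.1621  0.0251] j [-0.02  0.79  0.3   1.75 -0.36  0.65  0.48] F [ 0.4 -0.3 -0.5] gap 0.064 t 7.3333
```

View pics/w3.png

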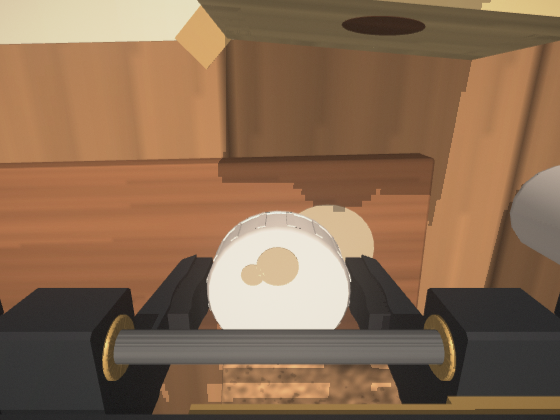

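>>> {"api": "jog_arm", "payload": {
  "series": [
    [[0,0,0.0015,0,0],[0,0,0.0025,0,0],[0,0,0.003,0,0],[0,0,0.003,0,0]]
  ]
}}

```text
t: 7.72
tool_pos: [0.5962, -0.1619, 0.0223]
eef_rot: [[0.0, 1.0, 0.002], [1.0, -0.0, -0.0], [-0.0, 0.002, -1.0]]
force: [-1.5, 0.9, 8.8]
finger_gap: 0.064
gripper_force: 40.5
```

>>> {"api": "jog_arm", "payload": {
  "series": [
    [[0,0,0.002,0,0.088],[0,0,0.002,0,0.088],[0,0,0.002,0,0.088],[0,0,0.002,0,0.088],[0,0,-0.03,0,0.088],[0,0,-0.07,0,0.088],[0,0,-0.11,0,0.088],[0,0,-0.14,0,0.088],[0,0,-0.14,0,0.088]]
  ]
}}

```text
t: 8.47
tool_pos: [0.5992, -0.1632, 0.1674]
eef_rot: [[0.001, 1.0, 0.011], [1.0, -0.0, -0.002], [-0.002, 0.011, -1.0]]
force: [0.5, -1.6, -0.4]
finger_gap: 0.0875
gripper_force: 0.0
```

```bash
python3 -c "
from h import *
go([.6475,.198,.165],-1.0)
go([.6475,.198,.107],-1.0)
snap('wrist','w4')
a=cv2.imread('pics/w4.png');b=cv2.cvtColor(a,cv2.COLOR_BGR2HSV);print(b[250:300:15,240:320:20].tolist())
"
```

```text
shift [0.3613 0.0481 0.0021] turn 1.0 | az -0.0 pos [ 0.5992 -0.1632  0.1674] j [-0.08  0.59  0.39  1.71 -0.28  0.89  0.42] F [ 0.5 -1.6 -0.4] gap 0.0875 t 8.4667
shift [0.3614 0.0475 0.0601] turn 1.0 | az -0.0 pos [ 0.5992 -0.1632  0.1674] j [-0.08  0.59  0.39  1.71 -0.28  0.89  0.42] F [ 0.5 -1.6 -0.4] gap 0.0875 t 8.4667
[[[13, 126, 140], [14, 126, 136], [14, 124, 132], [14, 124, 132]], [[13, 127, 166], [15, 124, 226], [14, 127, 177], [14, 126, 207]], [[14, 127, 183], [15, 124, 227], [14, 128, 192], [14, 127, 205]], [[14, 127, 218], [15, 123, 226], [15, 125, 227], [14, 127, 219]]]
```

```bash
python3 -c "
from h import *
print(proj('w4',[.596,-.162,.04]))
b=cv2.cvtColor(cv2.imread('pics/w4.png'),cv2.COLOR_BGR2HSV)
m=((b[...,1]<70)&(b[...,2]>150)).astype('uint8');n,l,st,c=cv2.connectedComponentsWithStats(m)
for i in range(1,n):
  if st[i,4]>300: print(st[i],c[i], at('w4',*c[i],.04))
"
```

```text
(np.float64(273.87293056289246), np.float64(198.26395353370347))
[    0     0   242    72 16360] [116.96253056  33.67359413] [ 0.4826 -0.0369  0.04  ]
[ 262    0  140   32 3398] [336.74749853  12.47233667] [ 0.6421 -0.0233  0.04  ]
[ 410  135   99   69 3690] [461.30569106 164.09837398] [ 0.7506 -0.1335  0.04  ]
[ 236  158   75   76 4065] [273.69790898 197.15522755] [ 0.5959 -0.161   0.04  ]
[514 272  31  16 371] [530.50134771 280.01886792] [ 0.8331 -0.2418  0.04  ]
[ 86 291  37  32 600] [ 99.975 302.   ] [ 0.4329 -0.2619  0.04  ]
[169 292  24  37 335] [182.25074627 315.93731343] [ 0.5082 -0.2778  0.04  ]
[170 364  24  50 779] [183.67394095 390.61874198] [ 0.5014 -0.3682  0.04  ]
[336 385  31  19 377] [350.24668435 396.4137931 ] [ 0.6746 -0.3781  0.04  ]
```

>>> {"api": "jog_arm", "payload": {
  "newtons": 60,
  "series": [
    [[0.36,0.05,0,1.0,0.088],[0.36,0.05,0,1.0,0.088],[0.36,0.05,0,1.0,0.088],[0.36,0.05,0,1.0,0.088],[0.36,0.05,0,1.0,0.088],[0.36,0.05,0,1.0,0.088],[0.36,0.05,0,1.0,0.088],[0.36,0.05,0,1.0,0.088],[0.36,0.05,0,1.0,0.088],[0.36,0.05,0,1.0,0.088],[0.36,0.05,0,1.0,0.088],[0.36,0.05,0,1.0,0.088]]
  ]
}}

```text
t: 9.52
tool_pos: [0.6447, 0.1968, 0.1595]
eef_rot: [[0.842, 0.54, -0.002], [0.54, -0.842, -0.002], [-0.002, 0.001, -1.0]]
force: [0.6, -0.4, 0.4]
finger_gap: 0.0882
gripper_force: 0.0
```

```bash
python3 -c "
from h import *
go([.6475,.198,.107],-1.0)
snap('wrist','w5')"
```

```text
shift [0.0031 0.0005 0.0525] turn -0.001 | az -1.001 pos [0.6447 0.1968 0.1595] j [-0.76  0.74  0.62  1.56 -0.48  1.   -1.  ] F [ 0.6 -0.4  0.4] gap 0.0882 t 9.5167
```

View pics/w5.png

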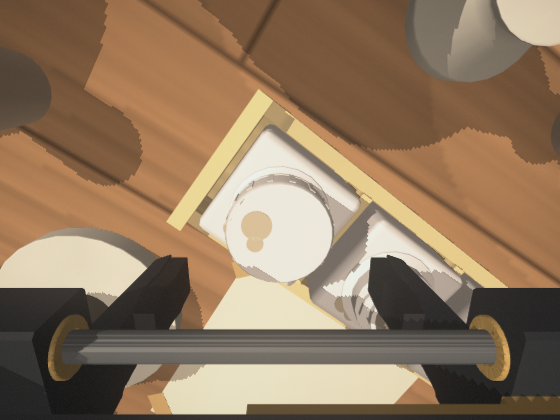

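```bash
python3 -c "
from h import *
p=at('w5',279.5,230,.125);print(p, at('w5',279.5,175,.125),at('w5',279.5,283,.125))
go([p[0],p[1],.107],-1.0)"
```

```text
[0.6527 0.2007 0.125 ] [0.6798 0.2181 0.125 ] [0.6237 0.1821 0.125 ]
shift [0.0092 0.0001 0.0529] turn -0.002 | az -1.002 pos [0.645  0.1959 0.1599] j [-0.76  0.74  0.62  1.56 -0.48  1.   -1.  ] F [-0.2 -0.6 -0. ] gap 0.0876 t 9.5667
```

>>> {"api": "jog_arm", "payload": {
  "newtons": 60,
  "series": [
    [[0.007,0,0.02,0,0.088],[0.007,0,0.045,0,0.088],[0.007,0,0.053,0,0.088],[0.007,0,0.053,0,0.088],[0.007,0,0.053,0,0],[0.007,0,0.053,0,0],[0.007,0,0.053,0,0],[0.007,0,0.053,0,0],[0.007,0,0.053,0,0],[0.007,0,0.053,0,0],[0.007,0,0.053,0,0]]
  ]
}}

```text
t: 10.48
tool_pos: [0.652, 0.202, 0.1091]
eef_rot: [[0.841, 0.54, 0.002], [0.54, -0.841, 0.0], [0.002, 0.001, -1.0]]
force: [-1.2, -1.2, 6.5]
finger_gap: 0.0636
gripper_force: 60.0
```

```bash
python3 -c "
from h import *
go([.65,.199,.107],-1.0);s=manip.get_state();print(s['wrist_torque'])"
```

```text
shift [-0.0033  0.0015  0.0021] turn 0.0 | az -1.0 pos [0.652  0.202  0.1091] j [-0.74  0.81  0.59  1.56 -0.52  0.93 -0.98] F [-1.2 -1.2  6.5] gap 0.0636 t 10.4833
[-0.21175566  0.33529547 -0.06845077]
```

Well gripped; twist 2.3 rad, in two calls.

>>> {"api": "jog_arm", "payload": {
  "newtons": 60,
  "series": [
    [[0,0,0,-0.1,0],[0,0,0,-0.2,0],[0,0,0,-0.3,0],[0,0,0,-0.4,0],[0,0,0,-0.5,0],[0,0,0,-0.6,0],[0,0,0,-0.72,0],[0,0,0,-0.84,0],[0,0,0,-0.96,0],[0,0,0,-1.08,0],[0,0,0,-1.2,0],[0,0,0,-1.32,0],[0,0,0,-1.44,0],[0,0,0,-1.56,0],[0,0,0,-1.68,0],[0,0,0,-1.8,0]]
  ]
}}

```text
t: 11.82
tool_pos: [0.6499, 0.2026, 0.109]
eef_rot: [[-0.721, 0.693, -0.003], [0.693, 0.721, 0.0], [0.002, -0.002, -1.0]]
force: [-8.1, -1.1, 12.0]
finger_gap: 0.0633
gripper_force: 60.0
```

>>> {"api": "jog_arm", "payload": {
  "newtons": 60,
  "series": [
    [[0,0,0,-0.12,0],[0,0,0,-0.24,0],[0,0,0,-0.36,0],[0,0,0,-0.48,0],[0,0,0,-0.5,0],[0,0,0,-0.5,0],[0,0,-0.004,-0.5,0],[0,0,-0.008,-0.5,0]]
  ]
}}

```text
t: 12.48
tool_pos: [0.65, 0.2016, 0.1153]
eef_rot: [[-0.964, 0.268, -0.002], [0.268, 0.964, -0.001], [0.002, -0.002, -1.0]]
force: [-4.1, -1.1, -3.2]
finger_gap: 0.0635
gripper_force: 60.0
```

```bash
python3 -c "
from h import *
go([.455,-.162,.165],0.03)
go([.455,-.162,.025],0.03);go([.6,0,.17],0.03)"
```

```text
shift [ 0.0907 -0.4026 -0.0489] turn 1.27 | az 1.3 pos [0.65   0.2016 0.1153] j [-0.38  0.73  0.02  1.53 -0.01  0.89  0.94] F [-4.1 -1.1 -3.2] gap 0.0635 t 12.4833
shift [ 0.0904 -0.4024  0.0911] turn 1.27 | az 1.3 pos [0.65   0.2016 0.1153] j [-0.38  0.73  0.02  1.53 -0.01  0.89  0.94] F [-4.1 -1.1 -3.2] gap 0.0635 t 12.4833
shift [-0.0056 -0.2077 -0.0544] turn 1.27 | az 1.3 pos [0.65   0.2016 0.1153] j [-0.38  0.73  0.02  1.53 -0.01  0.89  0.94] F [-4.1 -1.1 -3.2] gap 0.0635 t 12.4833
```

>>> {"api": "jog_arm", "payload": {
  "newtons": 60,
  "series": [
    [[0,0,-0.004,0,0],[0,0,-0.008,0,0],[0,0,-0.012,0,0],[0,0,-0.012,0,0]]
  ]
}}

```text
t: 12.82
tool_pos: [0.653, 0.2026, 0.1294]
eef_rot: [[-0.964, 0.268, 0.004], [0.268, 0.964, 0.001], [-0.003, 0.002, -1.0]]
force: [0.2, 1.1, -0.6]
finger_gap: 0.0633
gripper_force: 60.0
```

```bash
python3 -c "
from h import *
go([.455,-.162,.166],0.03)
go([.455,-.162,.027],0.03)"
```

```text
shift [ 0.0931 -0.4042 -0.0378] turn 1.27 | az 1.3 pos [0.653  0.2026 0.1294] j [-0.38  0.71  0.02  1.52 -0.01  0.91  0.94] F [ 0.2  1.1 -0.6] gap 0.0633 t 12.8167
shift [ 0.0936 -0.4045  0.1012] turn 1.27 | az 1.3 pos [0.653  0.2026 0.1294] j [-0.38  0.71  0.02  1.52 -0.01  0.91  0.94] F [ 0.2  1.1 -0.6] gap 0.0633 t 12.8167
```

>>> {"api": "jog_arm", "payload": {
  "newtons": 40,
  "series": [
    [[0,0,-0.03,0,0],[0.093,-0.404,-0.038,1.27,0],[0.093,-0.404,-0.038,1.27,0],[0.093,-0.404,-0.038,1.27,0],[0.093,-0.404,-0.038,1.27,0],[0.093,-0.404,-0.038,1.27,0],[0.093,-0.404,-0.038,1.27,0],[0.093,-0.404,-0.038,1.27,0],[0.093,-0.404,-0.038,1.27,0],[0.093,-0.404,-0.038,1.27,0],[0.093,-0.404,-0.038,1.27,0],[0.093,-0.404,-0.038,1.27,0],[0.093,-0.404,-0.038,1.27,0],[0.093,-0.404,0.0,1.27,0],[0.093,-0.404,0.04,1.27,0],[0.093,-0.404,0.075,1.27,0],[0.093,-0.404,0.092,1.27,0],[0.093,-0.404,0.098,1.27,0],[0.093,-0.404,0.1,1.27,0],[0.093,-0.404,0.1,1.27,0]]
  ]
}}

```text
t: 14.48
tool_pos: [0.4548, -0.1618, 0.0282]
eef_rot: [[-0.032, 0.999, 0.001], [0.999, 0.032, 0.0], [0.0, 0.001, -1.0]]
force: [0.0, 0.2, -1.3]
finger_gap: 0.0637
gripper_force: 40.0
```

```bash
python3 -c "
from h import *
go([.455,-.162,.024],0.03)"
```

```text
shift [-0.0002  0.0002  0.0042] turn 0.002 | az 0.032 pos [ 0.4548 -0.1618  0.0282] j [ 0.05  0.63  0.25  2.1  -0.35  0.45  0.6 ] F [ 0.   0.2 -1.3] gap 0.0637 t 14.4833
```

>>> {"api": "jog_arm", "payload": {
  "series": [
    [[0,0,0.0015,0,0],[0,0,0.003,0,0],[0,0,0.004,0,0],[0,0,0.0045,0,0],[0,0,0.0045,0,0]]
  ]
}}

```text
t: 14.9
tool_pos: [0.4542, -0.1624, 0.0239]
eef_rot: [[-0.03, 1.0, 0.001], [1.0, 0.03, -0.0], [-0.0, 0.001, -1.0]]
force: [-0.7, -0.7, 4.3]
finger_gap: 0.0637
gripper_force: 40.0
```

>>> {"api": "jog_arm", "payload": {
  "series": [
    [[0,0,0,0,0.088],[0,0,0,0,0.088],[0,0,0,0,0.088],[0,0,0,0,0.088],[0,0,-0.04,0,0.088],[0,0,-0.08,0,0.088],[0,0,-0.12,0,0.088],[0,0,-0.16,0,0.088],[0,0,-0.2,0,0.088],[-0.04,0,-0.24,0,0.088],[-0.08,0,-0.28,-0.1,0.088],[-0.12,0,-0.31,-0.2,0.088],[-0.13,0,-0.31,-0.23,0.088],[-0.13,0,-0.31,-0.23,0.088],[-0.13,0,-0.31,-0.23,0.088]]
  ]
}}

```text
t: 16.15
tool_pos: [0.4572, -0.2951, 0.3345]
eef_rot: [[-0.252, 0.968, 0.002], [0.968, 0.252, -0.002], [-0.003, 0.002, -1.0]]
force: [0.1, 0.7, -1.2]
finger_gap: 0.0879
gripper_force: 0.0
```

```bash
python3 -c "
from h import *
go([.44,-.343,.198],0.26)
snap('wrist','w6')"
```

```text
shift [-0.0417 -0.0289  0.1365] turn -0.005 | az 0.255 pos [ 0.4572 -0.2951  0.3345] j [ 0.1   0.27  0.48  1.73 -0.14  1.17  0.88] F [ 0.1  0.7 -1.2] gap 0.0879 t 16.15
```

View pics/w6.png

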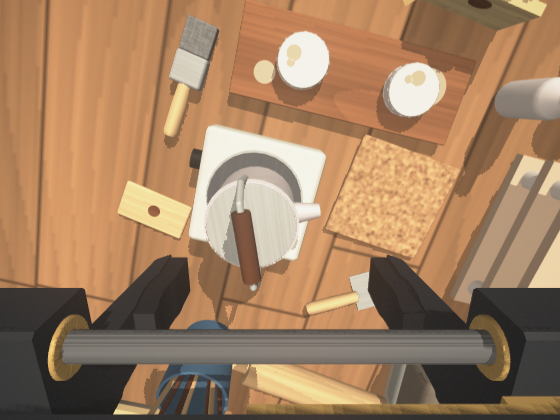

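```bash
python3 -c "
from h import *
a=at('w6',241.5,210,.2);b=at('w6',252,285,.2);c=(a+b)/2;d=a-b;print(a,b,c,np.linalg.norm(d),np.arctan2(d[1],d[0])-np.pi/2)
az=np.arctan2(d[1],d[0])-np.pi/2
for q in [(368,135),(463,170),(421,259),(324,229)]: print(at('w6',*q,.01))
print('ring',at('w6',254,200,.058))
go([c[0],c[1],.225],az);go([c[0],c[1],.182],az)
"
```

```text
[ 0.428  -0.3145  0.2   ] [ 0.4539 -0.3849  0.2   ] [ 0.44095 -0.3497   0.2    ] 0.07501313218363838 0.35252952802676485
[ 0.5669 -0.2301  0.01  ]
[ 0.7137 -0.2424  0.01  ]
[ 0.7087 -0.3878  0.01  ]
[ 0.5487 -0.3778  0.01  ]
ring [ 0.4365 -0.3455  0.058 ]
shift [-0.0512 -0.0302  0.1079] turn -0.095 | az 0.258 pos [ 0.4571 -0.2925  0.3329] j [ 0.1   0.27  0.48  1.73 -0.14  1.17  0.88] F [-0.1  0.9 -1.1] gap 0.088 t 16.2
shift [-0.0512 -0.0302  0.1509] turn -0.095 | az 0.258 pos [ 0.4571 -0.2925  0.3329] j [ 0.1   0.27  0.48  1.73 -0.14  1.17  0.88] F [-0.1  0.9 -1.1] gap 0.088 t 16.2
```

>>> {"api": "jog_arm", "payload": {
  "newtons": 50,
  "series": [
    [[-0.025,-0.015,0.04,-0.05,0.088],[-0.05,-0.03,0.08,-0.095,0.088],[-0.05,-0.03,0.11,-0.095,0.088],[-0.05,-0.03,0.14,-0.095,0.088],[-0.05,-0.03,0.153,-0.095,0.088],[-0.05,-0.03,0.153,-0.095,0.088],[-0.05,-0.03,0.153,-0.095,0.06],[-0.05,-0.03,0.153,-0.095,0.045],[-0.05,-0.03,0.153,-0.095,0.04],[-0.05,-0.03,0.153,-0.095,0.04]]
  ]
}}

```text
t: 17.03
tool_pos: [0.4422, -0.3483, 0.1815]
eef_rot: [[-0.348, 0.937, 0.002], [0.937, 0.348, -0.001], [-0.002, 0.002, -1.0]]
force: [-0.6, -0.9, -0.5]
finger_gap: 0.0633
gripper_force: 0.0
```

```bash
python3 -c "
from h import *
go([.44,-.348,.18],0.35)
snap('wrist','w7')"
```

```text
shift [ 0.0011 -0.002   0.0015] turn 0.006 | az 0.356 pos [ 0.4422 -0.3483  0.1815] j [ 0.26  0.48  0.43  1.85 -0.26  0.86  1.17] F [-0.6 -0.9 -0.5] gap 0.0633 t 17.0333
```

View pics/w7.png

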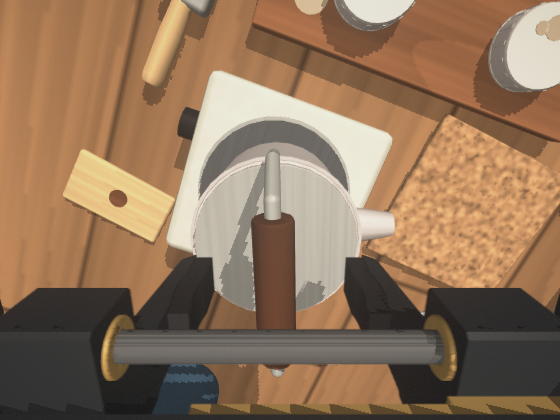

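```bash
python3 -c "
from h import *
a=at('w7',273,216,.202);b=at('w7',276,362,.202);print(a,b,(a+b)/2,np.linalg.norm(a-b))
c=(a+b)/2;go([c[0],c[1],.179])"
```

```text
[ 0.4268 -0.3153  0.202 ] [ 0.4523 -0.3815  0.202 ] [ 0.43955 -0.3484   0.202  ] 0.07094145473557753
shift [ 0.0009 -0.0023  0.0023] turn 0 | az 0.355 pos [ 0.442  -0.3484  0.1814] j [ 0.26  0.49  0.43  1.85 -0.26  0.86  1.17] F [ 0.5 -0.2  0.9] gap 0.0594 t 17.0833
```

>>> {"api": "jog_arm", "payload": {
  "newtons": 60,
  "series": [
    [[0.001,-0.002,0.001,0,0.05],[0.001,-0.002,0.001,0,0.03],[0.001,-0.002,0.001,0,0],[0.001,-0.002,0.001,0,0],[0.001,-0.002,0.001,0,0],[0.001,-0.002,0.001,0,0],[0.001,-0.002,0.001,0,0],[0.001,-0.002,0.001,0,0],[0.001,-0.002,0.001,0,0],[0.001,-0.002,0.001,0,0]]
  ]
}}

```text
t: 17.92
tool_pos: [0.4395, -0.3481, 0.1794]
eef_rot: [[-0.348, 0.938, 0.001], [0.938, 0.348, -0.0], [-0.0, 0.001, -1.0]]
force: [1.1, -0.9, 0.7]
finger_gap: 0.0155
gripper_force: 59.0
```

>>> {"api": "jog_arm", "payload": {
  "newtons": 60,
  "series": [
    [[0,0,-0.006,0,0],[0,0,-0.014,0,0],[0,0,-0.024,0,0],[0,0,-0.034,0,0],[0,0,-0.034,0,0],[0,0,-0.034,0,0],[-0.001,0.006,-0.034,0,0],[-0.003,0.02,-0.034,0,0],[-0.0065,0.042,-0.034,0,0],[-0.0105,0.068,-0.034,0,0],[-0.0145,0.095,-0.034,0,0],[-0.019,0.122,-0.034,0,0],[-0.023,0.147,-0.034,0,0],[-0.0265,0.17,-0.034,0,0],[-0.029,0.187,-0.034,0,0],[-0.03,0.1955,-0.034,0,0],[-0.03,0.1965,-0.034,0,0],[-0.03,0.1965,-0.034,0,0]]
  ]
}}

```text
t: 19.42
tool_pos: [0.6336, -0.3074, 0.2123]
eef_rot: [[-0.348, 0.937, -0.002], [0.937, 0.348, 0.0], [0.001, -0.001, -1.0]]
force: [0.8, -1.0, -4.8]
finger_gap: 0.0158
gripper_force: 59.5
```

```bash
python3 -c "
from h import *
go([.634,-.308,.136],0.35)
snap('side','s2'); snap('wrist','w8')
a=cv2.imread('pics/s2.png')[120:260,160:380];b=cv2.imread('pics/w8.png')
b=cv2.resize(b,(440,330)); a=cv2.resize(a,(440,280),interpolation=cv2.INTER_CUBIC)
cv2.imwrite('pics/c3.png',np.vstack([a,b])[:600])"
```

```text
shift [-0.0007  0.0003  0.0763] turn 0.006 | az 0.356 pos [ 0.6336 -0.3074  0.2123] j [ 0.14  0.69  0.41  1.42 -0.29  1.1   0.95] F [ 0.8 -1.  -4.8] gap 0.0158 t 19.4167
```

View pics/c3.png

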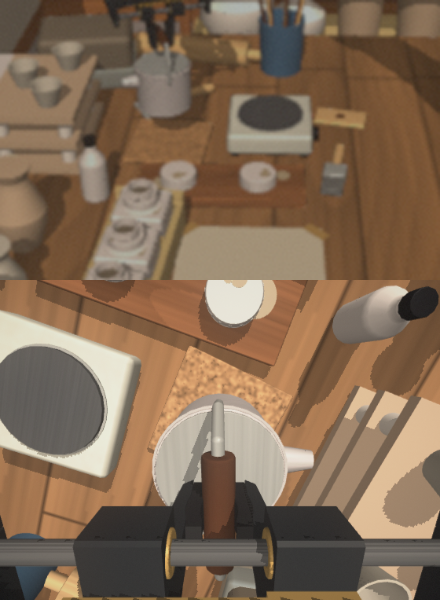

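>>> {"api": "jog_arm", "payload": {
  "newtons": 60,
  "series": [
    [[0,0,0.01,0,0],[0,0,0.025,0,0],[0,0,0.045,0,0],[0,0,0.062,0,0],[0,0,0.072,0,0],[0,0,0.0765,0,0],[0,0,0.078,0,0],[0,0,0.079,0,0],[0,0,0.08,0,0],[0,0,0.08,0,0]]
  ]
}}

```text
t: 20.35
tool_pos: [0.6343, -0.3082, 0.1341]
eef_rot: [[-0.348, 0.938, 0.001], [0.938, 0.348, -0.001], [-0.001, 0.001, -1.0]]
force: [0.6, 0.8, -5.0]
finger_gap: 0.0156
gripper_force: 59.5
```

>>> {"api": "jog_arm", "payload": {
  "newtons": 60,
  "series": [
    [[0,0,0.001,0,0],[0,0,0.002,0,0],[0,0,0.0025,0,0],[0,0,0.0025,0,0]]
  ]
}}

```text
t: 20.68
tool_pos: [0.6345, -0.3079, 0.1314]
eef_rot: [[-0.348, 0.938, 0.001], [0.938, 0.348, -0.0], [-0.001, 0.001, -1.0]]
force: [0.7, 1.1, -2.4]
finger_gap: 0.0161
gripper_force: 59.2
```

>>> {"api": "jog_arm", "payload": {
  "newtons": 20,
  "series": [
    [[0,0,0.001,0,0],[0,0,0.001,0,0],[0,0,0.001,0,0.02],[0,0,0.001,0,0.04],[0,0,0.001,0,0.06],[0,0,0.001,0,0.07],[0,0,0.001,0,0.07],[0,0,-0.02,0,0.07],[0,0,-0.06,0,0.07],[0,0,-0.1,0,0.07],[0,0,-0.14,0,0.07],[0,0,-0.18,0,0.07],[0,0,-0.2,0,0.07],[0,0,-0.2,0,0.07]]
  ]
}}

```text
t: 21.85
tool_pos: [0.6357, -0.3096, 0.3372]
eef_rot: [[-0.347, 0.938, 0.009], [0.938, 0.347, -0.004], [-0.007, 0.007, -1.0]]
force: [0.1, -0.1, -0.9]
finger_gap: 0.0702
gripper_force: 0.0
```

```bash
python3 -c "
from h import *
go([.44,.33,.33],0); snap('wrist','w9')
s=lambda u,v,z: at('scene0',u/3.15+130-.4,v/3.15+130-.4,z)
print('pink',at('scene0',386,154,.024))
"
```

```text
shift [0.6678 0.0386 0.0028] turn 0.355 | az 0.355 pos [ 0.6357 -0.3096  0.3372] j [ 0.13  0.59  0.44  1.27 -0.25  1.32  0.92] F [ 0.1 -0.1 -0.9] gap 0.0702 t 21.85
pink [0.3342 0.5648 0.024 ]
```

>>> {"api": "jog_arm", "payload": {
  "series": [
    [[0.668,0.038,0.003,0.355,0.05],[0.668,0.038,0.003,0.355,0.05],[0.668,0.038,0.003,0.355,0.05],[0.668,0.038,0.003,0.355,0.05],[0.668,0.038,0.003,0.355,0.05],[0.668,0.038,0.003,0.355,0.05],[0.668,0.038,0.003,0.355,0.05],[0.668,0.038,0.003,0.355,0.05],[0.668,0.038,0.003,0.355,0.05],[0.668,0.038,0.003,0.355,0.05],[0.668,0.038,0.003,0.355,0.05],[0.668,0.038,0.003,0.355,0.05],[0.668,0.038,0.003,0.355,0.05],[0.668,0.038,0.003,0.355,0.05],[0.668,0.038,0.003,0.355,0.05],[0.668,0.038,0.003,0.355,0.05],[0.668,0.038,0.003,0.355,0.05],[0.668,0.038,0.003,0.355,0.05],[0.668,0.038,0.003,0.355,0.05],[0.668,0.038,0.003,0.355,0.05]]
  ]
}}

```text
t: 23.57
tool_pos: [0.4377, 0.3296, 0.327]
eef_rot: [[0.003, 1.0, -0.001], [1.0, -0.003, -0.002], [-0.002, -0.001, -1.0]]
force: [0.4, -0.0, -1.1]
finger_gap: 0.0498
gripper_force: 0.0
```

```bash
python3 -c "
from h import *
go([.44,.33,.33],0); snap('wrist','w10')
"
```

```text
shift [ 0.0004  0.0023 -0.003 ] turn -0.003 | az -0.003 pos [0.4377 0.3296 0.327 ] j [-0.95  0.28  0.28  1.72 -0.08  1.16 -0.65] F [ 0.4 -0.  -1.1] gap 0.0498 t 23.5667
```

View pics/w10.png

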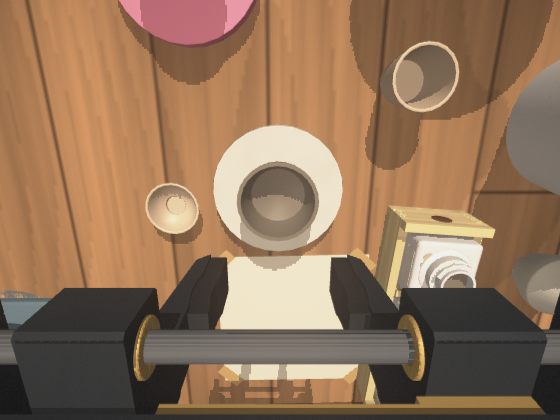

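```bash
python3 -c "
from h import *
b=cv2.cvtColor(cv2.imread('pics/w10.png'),cv2.COLOR_BGR2HSV)
for q in [(214,187),(342,187),(278,126),(278,250),(278,187)]: print(at('w10',*q,.024))
print('rim',at('w10',277.5,201,.076))
print(at('w10',222,380,0),at('w10',362,380,0),at('w10',278,256,0))
"
```

```text
[0.3479 0.2973 0.024 ]
[0.524  0.2967 0.024 ]
[0.4363 0.3786 0.024 ]
[0.4355 0.2022 0.024 ]
[0.4359 0.297  0.024 ]
rim [0.4355 0.2922 0.076 ]
[ 0.3348 -0.0607 -0.    ] [ 0.5832 -0.0614  0.    ] [0.4353 0.181  0.    ]
```

```bash
python3 -c "
from h import *
go([.424,.417,.08],.095);go([.424,.417,.014],.095)
"
```

```text
shift [ 0.0876 -0.0141  0.2471] turn -0.098 | az -0.003 pos [0.4379 0.3297 0.3272] j [-0.95  0.28  0.28  1.72 -0.08  1.16 -0.65] F [-0.1 -0.1 -0. ] gap 0.0501 t 23.6167
shift [ 0.0877 -0.014   0.3131] turn -0.098 | az -0.003 pos [0.4379 0.3297 0.3272] j [-0.95  0.28  0.28  1.72 -0.08  1.16 -0.65] F [-0.1 -0.1 -0. ] gap 0.0501 t 23.6167
```

>>> {"api": "jog_arm", "payload": {
  "series": [
    [[0.0876,-0.014,0,-0.098,0.05],[0.0876,-0.014,0,-0.098,0.05],[0.0876,-0.014,0.03,-0.098,0.05],[0.0876,-0.014,0.07,-0.098,0.05],[0.0876,-0.014,0.11,-0.098,0.05],[0.0876,-0.014,0.15,-0.098,0.05],[0.0876,-0.014,0.19,-0.098,0.05],[0.0876,-0.014,0.23,-0.098,0.05],[0.0876,-0.014,0.265,-0.098,0.05],[0.0876,-0.014,0.29,-0.098,0.05],[0.0876,-0.014,0.305,-0.098,0.05],[0.0876,-0.014,0.312,-0.098,0.05],[0.0876,-0.014,0.312,-0.098,0.05],[0.0876,-0.014,0.312,-0.098,0.05]]
  ]
}}

```text
t: 24.78
tool_pos: [0.4242, 0.4189, 0.0164]
eef_rot: [[-0.097, 0.995, 0.001], [0.995, 0.097, 0.0], [0.0, 0.001, -1.0]]
force: [0.0, 0.2, 0.9]
finger_gap: 0.0499
gripper_force: 0.0
```

```bash
python3 -c "
from h import *
go([.424,.417,.014],.095); snap('wrist','w11')
"
```

```text
shift [-0.0019 -0.0003  0.0024] turn 0.002 | az 0.097 pos [0.4242 0.4189 0.0164] j [-0.96  0.76  0.15  1.8  -0.18  0.59 -0.61] F [0.  0.2 0.9] gap 0.0499 t 24.7833
```

View pics/w11.png

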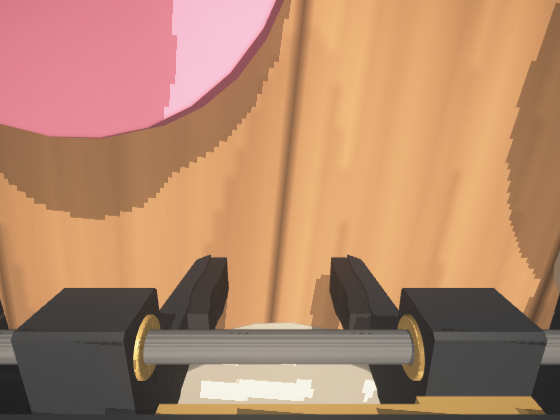

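>>> {"api": "jog_arm", "payload": {
  "series": [
    [[-0.01,0,0.0015,0,0.05],[-0.02,0,0.0015,0,0.05],[-0.026,0,0.0015,0,0.05],[-0.03,0,0.0015,0,0.05],[-0.034,0,0.0015,0,0.05],[-0.038,0,0.0015,0,0.05],[-0.044,0,0.0015,0,0.05],[-0.052,0,0.0015,0,0.05],[-0.062,0,0.0015,0,0.05],[-0.072,0,0.0015,0,0.05],[-0.082,0,0.0015,0,0.05],[-0.092,0,0.0015,0,0.05],[-0.102,0,0.0015,0,0.05],[-0.112,0,0.0015,0,0.05],[-0.122,0,0.0015,0,0.05],[-0.132,0,0.0015,0,0.05],[-0.14,0,0.0015,0,0.05],[-0.146,0,0.0015,0,0.05],[-0.15,0,0.0015,0,0.05],[-0.15,0,0.0015,0,0.05]]
  ]
}}

```text
t: 26.5
tool_pos: [0.4382, 0.269, 0.0144]
eef_rot: [[-0.097, 0.995, 0.0], [0.995, 0.097, -0.0], [-0.0, 0.0, -1.0]]
force: [0.2, 2.1, 0.6]
finger_gap: 0.0499
gripper_force: 0.9
```

```bash
python3 -c "
from h import *
go([.424,.417,.014],.095); snap('side','s3'); snap('scene','c4')
a=cv2.imread('pics/s3.png')[200:380,200:380]; b=cv2.imread('pics/c4.png')[150:290,190:400]
a=cv2.resize(a,(400,400),interpolation=cv2.INTER_CUBIC);b=cv2.resize(b,(600,400),interpolation=cv2.INTER_CUBIC)
cv2.imwrite('pics/c4x.png',a); 
print('expected bat centre side px', proj('s3',[.447,.174,.024]), proj('c4',[.447,.174,.024]))
for n in ['s3','c4']:
  im=cv2.imread(f'pics/{n}.png');h=cv2.cvtColor(im,cv2.COLOR_BGR2HSV)
  u,v=map(int,proj(n,[.447,.174,.024])); print(n,h[v,u-50:u+55:8].tolist())
"
```

```text
shift [0.1487 0.0002 0.0004] turn 0.002 | az 0.097 pos [0.4382 0.269  0.0144] j [-0.73  0.68  0.11  2.01 -0.16  0.46 -0.4 ] F [0.2 2.1 0.6] gap 0.0499 t 26.5
expected bat centre side px (np.float64(286.80926270714406), np.float64(275.3458772692265)) (np.float64(303.5213066459102), np.float64(202.02549114405247))
s3 [[18, 109, 103], [17, 95, 150], [18, 67, 157], [17, 46, 50], [17, 65, 63], [17, 72, 64], [0, 16, 48], [5, 33, 47], [13, 36, 50], [18, 145, 132], [9, 36, 49], [14, 109, 75], [14, 140, 122], [14, 140, 111]]
c4 [[22, 59, 245], [20, 70, 229], [18, 76, 179], [18, 73, 179], [18, 65, 177], [17, 70, 120], [15, 94, 95], [16, 87, 105], [18, 66, 171], [18, 65, 172], [150, 16, 31], [14, 160, 178], [14, 155, 193], [14, 158, 186]]
```

>>> {"api": "jog_arm", "payload": {
  "series": [
    [[-0.005,0,0,0,0.05],[-0.012,0,0,0,0.05],[-0.02,0,0,0,0.05],[-0.03,0,0,0,0.05],[-0.04,0,0,0,0.05],[-0.05,0,0,0,0.05],[-0.06,0,0,0,0.05],[-0.07,0,0,0,0.05],[-0.08,0,0,0,0.05],[-0.09,0,0,0,0.05],[-0.098,0,0,0,0.05],[-0.103,0,0,0,0.05],[-0.106,0,0,0,0.05],[-0.108,0,0,0,0.05],[-0.108,0,0,0,0.05]]
  ]
}}

```text
t: 27.85
tool_pos: [0.4484, 0.1619, 0.0141]
eef_rot: [[-0.098, 0.995, -0.0], [0.995, 0.098, -0.0], [-0.0, -0.0, -1.0]]
force: [1.3, 0.9, -0.5]
finger_gap: 0.0496
gripper_force: 0.5
```

>>> {"api": "jog_arm", "payload": {
  "series": [
    [[0.02,0,0,0,0.05],[0.05,0,0,0,0.05],[0.08,0,-0.02,0,0.05],[0.1,0,-0.06,0,0.05],[0.1,0,-0.1,0,0.05],[0.1,0,-0.14,0,0.05],[0.1,0,-0.18,0,0.05],[0.1,0,-0.22,0,0.05],[0.1,0,-0.26,0,0.05],[0.1,0,-0.3,0,0.05],[0.1,0,-0.34,0,0.05],[0.1,0,-0.35,0,0.05],[0.1,0,-0.35,0,0.05]]
  ]
}}

```text
t: 28.93
tool_pos: [0.4401, 0.2623, 0.3673]
eef_rot: [[-0.097, 0.995, 0.005], [0.995, 0.097, 0.003], [0.003, 0.005, -1.0]]
force: [0.3, -0.5, -0.4]
finger_gap: 0.0501
gripper_force: 0.0
```

```bash
python3 -c "
from h import *
go([.424,.417,.014],.095); snap('wrist','w12')
a=cv2.imread('pics/w12.png')
cv2.imwrite('pics/w12x.png',cv2.resize(a[140:400,120:440],(800,600*0+650),interpolation=cv2.INTER_CUBIC)[:600])
for p in [[.452,.07,.024],[.452,.07,.076],[.459,.061,0]]: print(proj('w12',p))
"
```

```text
shift [ 0.1546 -0.0029  0.3538] turn 0.002 | az 0.097 pos [0.4401 0.2623 0.3673] j [-0.81  0.17  0.21  1.75 -0.04  1.22 -0.49] F [ 0.3 -0.5 -0.4] gap 0.0501 t 28.9333
(np.float64(273.9557965421752), np.float64(277.09486745025777))
(np.float64(273.6566434582622), np.float64(294.3484331475147))
(np.float64(277.66325796254273), np.float64(275.17886762654774))
```

View pics/w12x.png

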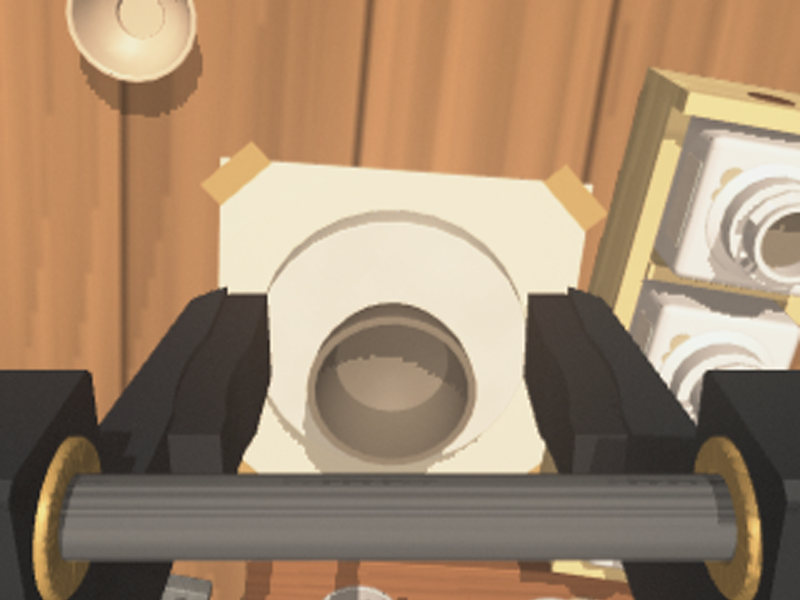

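```bash
python3 -c "
from h import *
w=lambda u,v,z: at('w12',u/2.5+120-.3,v/2.5+140-.3,z)
print('bat far edge',w(397,218,.024),'sides',w(266,330,.024),w(527,330,.024))
print('rim',w(391,384,.076),w(307,384,.076),w(475,384,.076),w(391,305,.076),w(391,463,.076))
print('sheet',w(220,157,0),w(593,184,0),w(240,475,0),w(548,475,0))
"
```

```text
bat far edge [0.451  0.1579 0.024 ] sides [0.3736 0.0726 0.024 ] [0.5428 0.0884 0.024 ]
rim [0.4555 0.0721 0.076 ] [0.4057 0.0675 0.076 ] [0.5052 0.0767 0.076 ] [0.4506 0.1238 0.076 ] [0.4606 0.017  0.076 ]
sheet [0.3356 0.1797 0.    ] [0.5758 0.1842 0.    ] [ 0.3576 -0.0595  0.    ] [ 0.5802 -0.039   0.    ]
```

>>> {"api": "jog_arm", "payload": {
  "series": [
    [[0,0,0.04,0,0.05],[0,0,0.08,0,0.05],[0,0,0.12,0,0.05],[0,0,0.16,0,0.05],[0,0,0.2,0,0.05],[0,0,0.24,0,0.05],[0,0,0.28,0,0.05],[0,0,0.315,0,0.05],[0,0,0.34,0,0.05],[0,0,0.35,0,0.05],[-0.02,0,0.35,0,0.05],[-0.05,0,0.35,0,0.05],[-0.075,0,0.35,0,0.05],[-0.09,0,0.35,0,0.05],[-0.096,0,0.35,0,0.05],[-0.1,0,0.35,0,0.05],[-0.103,0,0.35,0,0.05],[-0.105,0,0.35,0,0.05],[-0.107,0,0.35,0,0.05],[-0.107,0,0.35,0,0.05]]
  ]
}}

```text
t: 30.65
tool_pos: [0.449, 0.1563, 0.0142]
eef_rot: [[-0.099, 0.995, 0.0], [0.995, 0.099, 0.0], [0.0, 0.0, -1.0]]
force: [-0.8, 3.8, -1.3]
finger_gap: 0.0499
gripper_force: 1.5
```

>>> {"api": "jog_arm", "payload": {
  "series": [
    [[0.02,0,0,0,0.05],[0.05,0,0,0,0.05],[0.08,0,-0.02,0,0.05],[0.1,0,-0.06,0,0.05],[0.1,0,-0.1,0,0.05],[0.1,0,-0.14,0,0.05],[0.1,0,-0.18,0,0.05],[0.1,0,-0.22,0,0.05],[0.1,0,-0.26,0,0.05],[0.1,0,-0.3,0,0.05],[0.1,0,-0.34,0,0.05],[0.1,0,-0.35,0,0.05],[0.1,0,-0.35,0,0.05]]
  ]
}}

```text
t: 31.73
tool_pos: [0.4409, 0.2557, 0.3677]
eef_rot: [[-0.098, 0.995, 0.006], [0.995, 0.098, 0.004], [0.003, 0.006, -1.0]]
force: [0.1, 0.0, -0.6]
finger_gap: 0.0503
gripper_force: 0.0
```

```bash
python3 -c "
from h import *
go([.424,.417,.014],.095); snap('wrist','w13')
b=cv2.imread('pics/w13.png').max(2)
for n in ['w12','w13']:
  h=cv2.cvtColor(cv2.imread(f'pics/{n}.png'),cv2.COLOR_BGR2HSV); m=((h[...,2]<190)&(h[...,1]>30)).astype('uint8'); m[:,:229]=0;m[:,329:]=0;m[:255]=0;m[328:]=0
  k,l,st,c=cv2.connectedComponentsWithStats(m)
  for i in range(1,k):
    if st[i,4]>500: print(n,st[i],at(n,st[i,0]+st[i,2]/2,st[i,1]+st[i,3]/2,.076))
h=cv2.imread('pics/w13.png');print([int(x) for x in h[215:245,279].max(1)])
h=cv2.imread('pics/w12.png');print([int(x) for x in h[215:245,279].max(1)])
snap('scene','e1')
h=cv2.cvtColor(cv2.imread('pics/e1.png'),cv2.COLOR_BGR2HSV)
print('pot top expected',proj('e1',[.634,-.308,.095]), proj('e1',[.634,-.308,.15]))
"
```

```text
shift [ 0.1609 -0.0031  0.3542] turn 0.003 | az 0.098 pos [0.4409 0.2557 0.3677] j [-0.81  0.17  0.23  1.75 -0.04  1.22 -0.48] F [ 0.1  0.  -0.6] gap 0.0503 t 31.7333
w12 [ 237  261   73   67 3695] [0.4518 0.0697 0.076 ]
w13 [ 232  261   78   67 3769] [0.4491 0.0629 0.076 ]
[242, 242, 242, 242, 242, 241, 242, 241, 232, 199, 200, 204, 212, 232, 240, 239, 240, 240, 240, 240, 240, 240, 240, 240, 240, 240, 240, 239, 239, 239]
[242, 242, 242, 242, 242, 242, 242, 242, 240, 215, 201, 202, 205, 216, 241, 239, 240, 240, 240, 240, 240, 240, 240, 240, 240, 240, 240, 240, 239, 239]
pot top expected (np.float64(186.93243531459956), np.float64(272.54525414789254)) (np.float64(184.3914881561118), np.float64(264.9579082660825))
```

```bash
python3 -c "
from h import *
h=cv2.cvtColor(cv2.imread('pics/e1.png'),cv2.COLOR_BGR2HSV)
m=(h[...,1]<60).astype('uint8');k,l,st,c=cv2.connectedComponentsWithStats(m)
i=l[272,187];print(st[i],c[i],h[262:290:6,187].tolist())
c0=h[155:158];
for x,y in [(.596,-.161),(.4545,-.162)]:
  u,v=map(int,proj('e1',[x,y,.04]));print(h[v,u-8:u+9:4].tolist())
snap('wrist','w14');a=cv2.imread('pics/w13.png').astype(int);b=cv2.imread('pics/w14.png').astype(int);print(abs(a-b).mean())
print(ticket.finish_job())
"
```

```text
[172 262  33  35 770] [189.60779221 280.14805195] [[10, 169, 104], [21, 37, 157], [20, 39, 196], [20, 37, 193], [15, 46, 183]]
[[16, 57, 209], [20, 30, 245], [19, 28, 244], [18, 97, 221], [19, 29, 245]]
[[15, 51, 181], [15, 51, 184], [15, 60, 180], [15, 52, 183], [15, 58, 192]]
6.849455782312925
the job is handed in; nothing more can be done
None
```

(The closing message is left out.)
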